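# Draw two spindle pins from the magazine into a held bin

### The job

Draw two steel pins from the gravity magazine: hold the blue bin by its grip under the chute's mouth and raise it so that its side rims lift the two white rollers; each full lift lets one pin slide off the chute into the bin, and the rollers must drop back before the next. Then set the bin with its two pins down inside the yellow tape corners, after standing the green bottle that was left there somewhere clear of them, upright on the surface. Leave the third pin in the magazine, and do not disturb the other bottles, the spanner, the screwdriver or the handset.

Things in the scene. Friction and masses are not known exactly. Their poses are not given: they have to be found in the camera images.
- pin_bin: Blue open bin, 172 mm long (its x), 112 wide (y), walls 50 high and 4 thick, floor 4 thick, about 0.18 kg. Origin: centre of its underside, z up. At its front (-x) end stands a grip plate, 12 mm thick along x, 48 wide along y, its top 84 mm above the underside; pinch it from above across the 12 mm, firmly (60 N or more). At the start the grip end is turned roughly to the robot.
- bin_grip (a point): Point in the middle of the bin's grip plate: 84 mm in front of the bin's origin (bin x = -84 mm) and 68 mm above its underside; axes as the bin's.
- magazine: Fixed pin magazine: green channel (36 mm wide, 30 inside, 34 deep, open at the top) sloping down at 32 degrees from the right towards the robot's left. Origin: on the table straight below the lip at its lower end; x runs level up the chute, away from the mouth, y across, z up. It ends 330 mm behind the mouth, 0.39 m high; posts and base plate begin 105 mm behind the mouth, so the space below the mouth is free.
- mouth (a point): Middle of the chute's lip, 155 mm above the table, axes as the magazine's. Pins leave it head first towards magazine -x and slide on along the bin's floor to its front wall. Hold the bin lengthwise along the chute, grip end away from it, the bin's origin on the chute's centre line (within 10 mm) and 50 mm in front of the mouth (magazine x = -50 mm, within 10 mm).
- trip_rocker (a joint): Angle of the rocker in rad: 0 at rest, 0.45 fully lifted (stop). It carries the white rollers and two blades over the channel. A light spring (1 to 3 N at the rollers) returns it. Above 0.34 the front blade frees the first pin while the rear blade holds back the rest; once it is back below 0.1 the next pin slides down to the front blade within about 1 s.
- rollers (a point): Midpoint between the two white rollers, on their common axis (along y, one each side, 13 mm diameter, reaching from 37 to 82 mm either side of the centre line). At rest 10 mm behind the mouth and 138 mm above the table, so their undersides are at 132 mm; fully lifted 20 mm in front of the mouth and 166 mm up, undersides at 160 mm. The bin's side rims push them up from below.
- pin_1: First (lowest) of three steel pins queued in the chute, 110 mm long: head 26 mm diameter and 21 mm long, then a 14 mm shaft; 0.08 kg. Origin: centre of the head's flat end; z along the shaft to the tail. Lies head first down the chute, held by the front blade 30 mm up from the lip.
- pin_2: Second pin, same shape, right behind the first.
- pin_3: Third pin, same shape, behind the second; it is to stay in the magazine.
- bin_place: Fixed place for the bin marked flat on the table by four yellow tape corners, 204 mm long (its x) and 144 mm wide (y) between the tapes. Origin: its centre on the table; x points roughly away from the robot.
- left_bottle: Plain green bottle standing in the taped place at the start: 46 mm wide (its x), 68 mm deep (y), body up to 173 mm, slim neck to 198 mm, 0.045 kg, empty. Origin: centre of its base; z up. The conveyor on the left, level with the table, is free to stand it on, beyond the bin's start; a guide rail and the lever press take up the surface from 0.60 m ahead of the robot. Grasp it across its 46 mm, between 100 and 155 mm above the base.
- green_bottle: Another plain green bottle (46 x 68 x 198 mm), standing beyond the taped place or behind the magazine's chute; origin centre of its base. Not to be disturbed.
- brown_bottle: Brown waisted bottle, 66 mm diameter, 224 mm high, standing behind the magazine's chute or beyond the taped place; origin centre of its base. Not to be disturbed.
- spanner: Steel spanner lying flat near the table's front edge, right of the middle, 31 x 159 x 9 mm, long along its y; origin centre of its underside. Not to be disturbed.
- screwdriver: Red-handled screwdriver lying on the table below the magazine's mouth, 27 x 190 x 26 mm, long along its y; origin centre of its underside. Not to be disturbed.
- handset: Black handset lying flat on the right of the table, 72 x 150 x 9 mm, long along its y; origin centre of its underside. Not to be disturbed.
Mind the look-alikes: they are no part of the job. What is shaped like the pin_1 but purple is not meant. Leave any orange look-alike of the left_bottle alone.

How it is judged:
By the outcome, as a careful person would: the job done as asked, in the order asked, and still so for the second after the job is handed in, with the robot touching nothing.
It also fails if it takes over 72 s, if anything falls off the work surface, if the arm or the gripper's body presses on something with over 40 N, if the wrist force passes 120 N, or if a joint passes its speed limit or range.

### The arm

A 6-joint arm with a two-finger parallel gripper is mounted at the origin on a cart in front of the work surface, level with it; the furniture and walls round the work are solid. World frame = base frame: x ahead of the robot, y to its left, z up, the work surface at z = 0. Lengths are in m, angles in rad, forces in N, time in s.
With the tool pointing down it reaches from about 0.25 to 0.725 m from the base axis. Payload 4 kg.
Tool frame: the origin (TCP) lies midway between the tips of the shut fingers; the grasp point (between the pads) lies robot.pinch_z behind it (robot.pinch_z is the distance from the TCP to the grasp point, in m); z points along the fingers, y is the line along which they close (so a half turn about z gives the same grasp; the last joint's range is limited). The gripper opens to 85 mm and grips with 20 to 120 N. Pads are 22 mm wide; open, the fingers measure 114 mm over their backs; the gripper's body (76 mm by 85 mm) begins 54 mm behind the grasp point. The pads swing forward as they close: fully open they stand 13 mm farther back than shut.
Start: joints at [1.299, 0.241, 0.005, 1.335, 0, 1.571], TCP at [0.134, 0.482, 0.201] pointing down, gripper open.
Joint ranges: [-2.72, 2.72], [-1.05, 1.87], [-1.09, 1.28], [-1.99, 2.15], [-1.42, 1.44], [-3.14, 3.14]. Speed limits (rad/s): [2.79, 2.79, 3.14, 3.14, 3.14, 3.14].

### API

Orientations are given as a rotation vector (axis times angle).
In Python, from bench import robot, move_gripper, inverse_kinematics, vision, spotter gives the robot as it stands. Calls block until the motion is done:
- robot.reach(position, orientation): joint-space move of the TCP to a pose.
- robot.move_l(position, rotation=None, velocity=0.15, stop_force=None): straight line of the TCP; rotation=None keeps the orientation; velocity is the mean speed in m/s. With stop_force (N) it stops when the force on the tool has changed by that much, and returns True; else False.
- robot.set_joints(angles): joint-space move.
- move_gripper(opening, squeeze=None): opening from 0.0 (shut) to 1.0 (fully open); squeeze is the grip in N (None keeps the last); returns when the fingers have stopped.
- robot.pause(seconds).
- inverse_kinematics(position, orientation): joint angles nearest the present ones, or None.
- vision.get_image(name): name is "scene" or "side" or "wrist"; returns (picture, depth): 400x640x3 uint8, blue, green, red; 400x640 float32, m along the optical axis (not along the pixel's ray), 0 where there is no reading.
- vision.camera_params(name): a dict with "intrinsics" (3x3 intrinsics, pixels), "eye" and "attitude" of the camera in the world. Camera axes: x right, y down, z forward; pixel columns grow to the right and rows downward; lengths in m; the calibration is good to about 2 mm. A picture is of the moment at which its call begins: read the wrist's pose just before it. camera_params takes no time and is no camera call; for the wrist camera it gives the pose at the moment of the call.
A pose or a line that the arm cannot do raises robot.IKError and nothing moves.
- robot.job_done(): hands the job in; it is judged then, once.
Trained networks look in the newest picture that a camera, given by its name, has taken for a name from the list of things; names that differ only in an ending like _2 or _b are one class to them, and where a whole thing is asked for, a point or a joint stands for the part that bears it (a point fixed in the world has none). Each returns a list of dicts, best first, with "score" (0 to 1); they miss things now and then, are a little off and sometimes report something else, mostly with a low value. They report only what shows in the picture. A call takes as long as a camera call. They do not tell look-alikes from the thing itself.
- spotter.boxes_of(thing, camera): "xy" ([column, row] in pixels, amid what is visible of it).
Readings, each from a call of its own:
- robot.current_t(): time.
- robot.current_joint_positions(): joint angles.
- robot.current_joint_velocities(): joint speeds.
- robot.current_joint_efforts(): joint torques, N m.
- robot.current_tool_pos(): TCP position.
- robot.current_eef_rot(): TCP orientation.
- robot.current_force(): force on the tool from outside, world axes, zero at the start.
- robot.current_torque(): the same for the moment, N m.
- robot.current_width(): opening from 0.0 (shut) to 1.0 (fully open).
- robot.current_grip_force(): force on a finger pad.
Only numpy, scipy, OpenCV 4.12 (cv2) and the standard library are available. Lean on these libraries where they do the work, as an engineer would, in place of code of your own. Each camera call takes 0.05 s, during which the arm holds its last target. There are 200 camera calls.

## Working session

There is one attempt and no reset: what is moved stays moved. The work goes in short steps, each a Python script; the robot and the scene stay as the last script left them, time stands still between calls to the robot, and variables do not carry over. Pictures are saved under pics/ and viewed, at most 10 in all, crops included, and the job is handed in when it is done.

```bash
ls; mkdir -p pics
cat > h.py <<'E'
import numpy as np, cv2
from scipy.spatial.transform import Rotation as R
from bench import robot, move_gripper, inverse_kinematics, vision, spotter
def cam(n):
    p=vision.camera_params(n); K=np.array(p["intrinsics"]); A=np.array(p["attitude"]); 
    A=A if A.shape==(3,3) else R.from_rotvec(A).as_matrix()
    return K,np.array(p["eye"]),A
def cloud(n):
    K,e,A=cam(n); im,d=vision.get_image(n)
    v,u=np.mgrid[:400,:640]
    P=np.stack([(u-K[0,2])/K[0,0]*d,(v-K[1,2])/K[1,1]*d,d],-1)@A.T+e
    P[d==0]=np.nan
    return im,P
def down(a): # tool z down, tool y (closing line) along world angle a
    y=np.array([np.cos(a),np.sin(a),0]); z=np.array([0,0,-1.]); x=np.cross(y,z)
    return R.from_matrix(np.stack([x,y,z],1)).as_rotvec()
E
python3 - <<'E'
from h import *
print(vision.camera_params("scene"),robot.pinch_z,robot.current_eef_rot(),robot.current_t())
ims=[]
for n in("scene","side"):
    im,P=cloud(n); np.save(n+".npy",P); cv2.imwrite(n+"0.png",im); cv2.imwrite(f"pics/{n}.png",im)
    for t in("pin_bin","magazine","left_bottle","trip_rocker","screwdriver","brown_bottle","spanner"):
        for b in spotter.boxes_of(t,n)[:3]:
            u,v=map(int,np.round(b["xy"])); print(n,t,u,v,round(b["score"],2),P[v,u].round(3))
E
```

```text
pics
{'intrinsics': array([[382.4151224 ,   0.        , 313.03282095],
       [  0.        , 382.4151224 , 202.16198178],
       [  0.        ,   0.        ,   1.        ]]), 'eye': array([-0.29005036, -0.49913027,  0.65624424]), 'attitude': array([-1.73658483,  1.10843046, -0.70087615])} 0.0187 [-0.42565021 -3.11234928  0.00325233] 0.0
scene pin_bin 188 256 0.76 [0.393 0.229 0.081]
scene magazine 400 222 0.69 [ 0.924 -0.249  0.04 ]
scene left_bottle 257 243 0.91 [0.499 0.065 0.106]
scene left_bottle 412 231 0.58 [ 0.748 -0.324  0.107]
scene trip_rocker 342 221 0.58 [ 0.527 -0.184  0.214]
scene screwdriver 300 288 0.62 [ 0.461 -0.091  0.023]
scene brown_bottle 364 243 0.67 [ 0.674 -0.199  0.076]
scene brown_bottle 266 288 0.36 [ 0.449  0.011 -0.001]
scene spanner 329 316 0.75 [ 0.406 -0.201  0.009]
side pin_bin 193 269 0.77 [ 0.461  0.317 -0.001]
side left_bottle 267 250 0.82 [0.487 0.073 0.146]
side left_bottle 400 187 0.69 [ 0.743 -0.309  0.134]
side left_bottle 411 204 0.6 [ 0.605 -0.305  0.265]
side trip_rocker 359 217 0.94 [ 0.581 -0.174  0.212]
side screwdriver 320 281 0.77 [ 0.454 -0.083  0.02 ]
side screwdriver 195 270 0.41 [0.457 0.308 0.004]
side brown_bottle 319 278 0.62 [ 0.463 -0.079  0.019]
side brown_bottle 362 197 0.6 [ 0.666 -0.185  0.179]
side spanner 362 303 0.54 [ 0.403 -0.213  0.008]
side spanner 366 225 0.38 [ 0.565 -0.196  0.199]
```

View pics/scene.png

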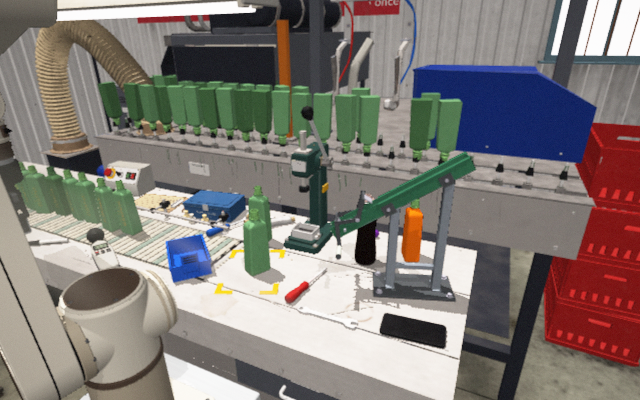

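View pics/side.png

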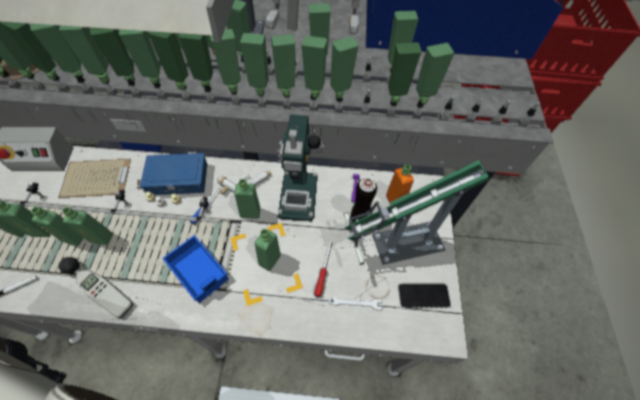

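The bin is at scene (188,256) and the left bottle at (257,243), inside the tapes. The other green bottle is behind it at (260,205), the orange look-alike at (412,235), the brown bottle at (366,240) and the purple pin at side (355,185). Next I'll measure poses from the point clouds.

```bash
cat > m.py <<'E'
from h import *
def rect(Q): 
    r=cv2.minAreaRect((Q[:,:2]*1000).astype(np.float32)); return np.round(r[0],0),np.round(r[1],0),round(r[2],1)
for n in("scene","side"):
    P=np.load(n+".npy"); im=cv2.imread(n+"0.png"); h=cv2.cvtColor(im,cv2.COLOR_BGR2HSV); H,S,V=h[...,0],h[...,1],h[...,2]
    ok=np.isfinite(P[...,0]); x,y,z=P[...,0],P[...,1],P[...,2]
    m=ok&(H>105)&(H<125)&(S>150)&(x>.3)&(x<.6)&(y>.1)&(y<.45)
    Q=P[m]; Q=Q[np.abs(Q[:,2]-.05)<.005]; print(n,"bin rim",len(Q),rect(Q)); Q=P[m&(z>.07)]; print("grip",len(Q),rect(Q),Q[:,2].max())
    m=ok&(H>18)&(H<32)&(S>120)&(V>120)&(z<.02)&(x<.65)&(y>-.1)&(y<.25)&(x>.25)
    Q=P[m]; print("tape",len(Q),rect(Q))
    k,L,st,c=cv2.connectedComponentsWithStats(m.astype(np.uint8))
    for i in range(1,k):
        if st[i,4]>15: print("   ",c[i].round(),st[i,4],rect(P[L==i]))
    g=ok&(H>45)&(H<90)&(S>60)
    m=g&(x>.4)&(x<.6)&(y>-.02)&(y<.13)&(z>.03)&(z<.165); Q=P[m]; print("bottle",len(Q),rect(Q),P[g&(x>.4)&(x<.56)&(y>-.02)&(y<.13)][:,2].max())
    m=g&(y<-.08)&(z>.15)&(x>.4)&(x<.72)&(y>-.55); Q=P[m]
    q=Q-Q.mean(0); w=np.linalg.svd(q,full_matrices=False)[2][0]; w*=np.sign(w[2]); print("chute",len(Q),Q.mean(0).round(3),w.round(3),np.degrees(np.arcsin(w[2])),rect(Q),"ymax",np.percentile(Q[:,1],[95,99,100]),"zmin",Q[:,2].min())
im=cv2.imread("scene0.png")[170:290,270:450]; a=cv2.resize(im,None,fx=4,fy=4,interpolation=2)
cv2.imwrite("pics/mouth.png",a)
E
python3 m.py
```

```text
scene bin rim 194 (array([455., 297.]), array([185., 114.]), 48.5)
grip 50 (array([402., 236.]), array([15., 45.]), 67.2) 0.08524381663880987
tape 292 (array([513., 100.]), array([242., 177.]), 24.4)
    [279. 252.] 59 (array([632.,  76.]), array([64., 35.]), 67.2)
    [235. 253.] 52 (array([570., 200.]), array([57., 41.]), 26.2)
    [221. 290.] 93 (array([399., 119.]), array([50., 47.]), 28.6)
    [271. 290.] 88 (array([450.,   2.]), array([45., 47.]), 23.1)
bottle 1025 (array([511.,  75.]), array([41., 71.]), 54.4) 0.1986983969296065
chute 2518 [ 0.601 -0.325  0.288] [ 0.275 -0.797  0.538] 32.56443456628526 (array([ 636., -291.]), array([135., 339.]), 19.9) ymax [-0.17980509 -0.1545424  -0.13710391] zmin 0.16439519555475385
side bin rim 243 (array([454., 297.]), array([178., 114.]), 48.8)
grip 89 (array([398., 236.]), array([12., 47.]), 48.7) 0.087705214609471
tape 394 (array([508.,  98.]), array([235., 173.]), 24.0)
    [277. 228.] 82 (array([628.,  72.]), array([58., 35.]), 70.7)
    [236. 240.] 90 (array([571., 204.]), array([33., 61.]), 71.5)
    [295. 284.] 107 (array([447.,   1.]), array([45., 45.]), 24.6)
    [251. 298.] 115 (array([386., 121.]), array([60., 36.]), 68.3)
bottle 517 (array([507.,  81.]), array([40., 60.]), 63.8) 0.19990157748430548
chute 1554 [ 0.612 -0.34   0.306] [ 0.269 -0.807  0.525] 31.675768243756405 (array([ 597., -306.]), array([ 57., 335.]), 18.3) ymax [-0.18953147 -0.15580156 -0.14200319] zmin 0.16874851927902512
```

View pics/mouth.png

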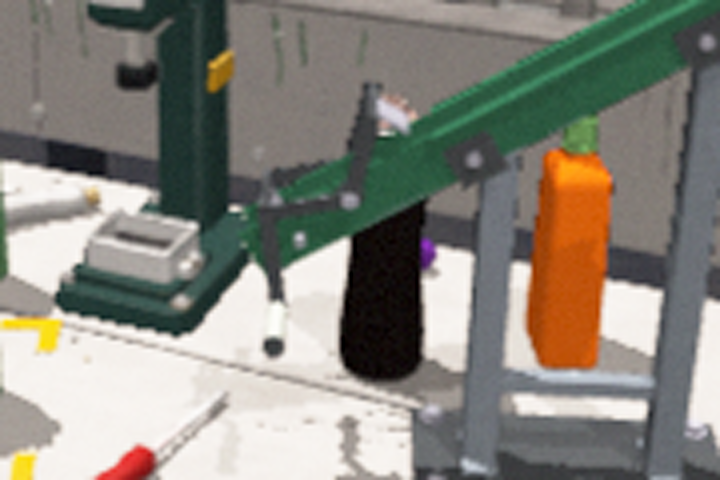

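```bash
cat >> h.py <<'E'
def go(p,a,go=True):
    q0=robot.current_joint_positions(); best=None
    for k in(-1,0,1):
        q=inverse_kinematics(p,down(a+k*np.pi))
        if q is not None and (best is None or np.abs(np.array(q)-q0).max()<best[0]): best=(np.abs(np.array(q)-q0).max(),q)
    if best is None: raise Exception("ik")
    if go: robot.set_joints(best[1])
    return np.round(best[1],2)
E
python3 - <<'E'
from h import *
for n in("scene","side"):
    P=np.load(n+".npy"); x,y,z=P[...,0],P[...,1],P[...,2]
    for cx,cy in((.42,.48),(.46,.48),(.38,.46),(.5,.45)):
        m=(np.abs(x-cx)<.06)&(np.abs(y-cy)<.06); print(n,cx,cy,m.sum(),np.nanpercentile(z[m],[0,50,100]).round(3) if m.any() else'')
print(go([.50,.07,.36],np.radians(58)),robot.current_t())
im,P=cloud("wrist"); np.save("w1.npy",P); cv2.imwrite("w1.png",im)
print(cam("wrist")[1])
print(go([.50,-.06,.36],np.radians(-71.5)),robot.current_t())
im2,P=cloud("wrist"); np.save("w2.npy",P); cv2.imwrite("w2.png",im2)
cv2.imwrite("pics/w12.png",cv2.resize(np.vstack([im,im2]),(480,600)))
E
```

```text
scene 0.42 0.48 692 [-0.023 -0.001  0.028]
scene 0.46 0.48 624 [-0.023 -0.001  0.003]
scene 0.38 0.46 613 [-0.023 -0.001  0.03 ]
scene 0.5 0.45 492 [-0.607 -0.001  0.05 ]
side 0.42 0.48 1469 [-0.786 -0.002  0.029]
side 0.46 0.48 1357 [-0.026 -0.002  0.007]
side 0.38 0.46 1716 [-0.794 -0.001  0.03 ]
side 0.5 0.45 1238 [-0.026 -0.002  0.051]
[0.14 0.25 0.42 1.75 0.   0.7 ] 2.8583
[0.43127574 0.11442446 0.5328522 ]
[-0.12  0.24  0.42  1.75  0.   -0.44] 3.9667
```

View pics/w12.png

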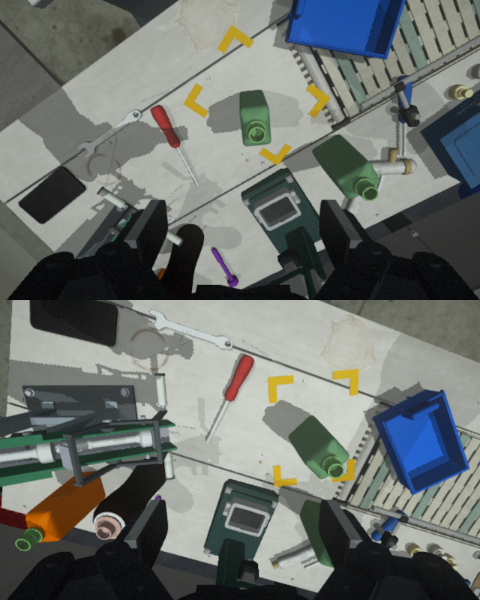

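```bash
cat > m2.py <<'E'
from h import *
def rect(Q): 
    r=cv2.minAreaRect((Q[:,:2]*1000).astype(np.float32)); return np.round(r[0],0),np.round(r[1],0),round(r[2],1)
for n in("w1","w2"):
    P=np.load(n+".npy"); h=cv2.cvtColor(cv2.imread(n+".png"),cv2.COLOR_BGR2HSV); H,S,V=h[...,0],h[...,1],h[...,2]
    x,y,z=P[...,0],P[...,1],P[...,2]
    g=(H>40)&(H<90)&(S>50)
    m=g&(np.hypot(x-.509,y-.078)<.07)
    for lo,hi in((.05,.16),(.16,.176),(.19,.205)):
        Q=P[m&(z>lo)&(z<hi)]; print(n,"bottle",lo,len(Q),rect(Q) if len(Q)>3 else'')
    th=np.radians(-71.6); u=np.array([np.cos(th),np.sin(th)]); v=np.array([-u[1],u[0]])
    m=g&(y<-.08)&(z>.15)&(z<.3)&(x>.4)&(x<.72); Q=P[m]; s=Q[:,:2]@u; t=Q[:,:2]@v
    if len(Q)>50:
        # per-slice centre across the channel
        for a in np.arange(s.min(),s.max(),.03):
            k=(s>=a)&(s<a+.03)
            if k.sum()>10: print("  s",a.round(3),k.sum(),"t",t[k].min().round(3),t[k].max().round(3),"z",Q[k,2].min().round(3),Q[k,2].max().round(3))
        print("smin pct",np.percentile(s,[0,.5,1,2]))
    m=(S<60)&(V>110)&(z>.125)&(z<.16)&(y<-.05)&(y>-.3)&(x>.35)&(x<.7)
    k,L,st,c=cv2.connectedComponentsWithStats(m.astype(np.uint8))
    for i in range(1,k):
        if st[i,4]>15:
            Q=P[L==i]; print("roller",c[i].round(),st[i,4],rect(Q),"z",np.percentile(Q[:,2],[5,95]).round(3),"s",np.median(Q[:,:2]@u).round(3),"t",(Q[:,:2]@v).min().round(3),(Q[:,:2]@v).max().round(3))
E
python3 m2.py
```

```text
w1 bottle 0.05 887 (array([514.,  84.]), array([41., 62.]), 63.1)
w1 bottle 0.16 995 (array([517.,  82.]), array([39., 52.]), 63.7)
w1 bottle 0.19 245 (array([518.,  81.]), array([22., 23.]), 58.1)
  s 0.306 83 t 0.455 0.458 z 0.161 0.212
  s 0.336 29 t 0.455 0.458 z 0.169 0.209
  s 0.366 123 t 0.569 0.619 z 0.151 0.199
smin pct [0.30642426 0.30697686 0.30713042 0.30814059]
roller [150. 266.] 350 (array([ 502., -184.]), array([48., 14.]), 16.8) z [0.14  0.146] s 0.331 t 0.394 0.443
roller [231. 318.] 196 (array([ 615., -145.]), array([28., 11.]), 19.3) z [0.14  0.146] s 0.33 t 0.524 0.552
w2 bottle 0.05 1869 (array([515.,  81.]), array([42., 62.]), 62.9)
w2 bottle 0.16 933 (array([517.,  81.]), array([38., 51.]), 64.2)
w2 bottle 0.19 282 (array([518.,  81.]), array([22., 23.]), 9.5)
  s 0.306 435 t 0.451 0.499 z 0.157 0.212
  s 0.336 740 t 0.448 0.492 z 0.181 0.223
  s 0.366 951 t 0.445 0.593 z 0.152 0.278
  s 0.396 649 t 0.447 0.569 z 0.159 0.276
  s 0.426 1960 t 0.449 0.499 z 0.217 0.281
  s 0.456 781 t 0.449 0.499 z 0.155 0.286
smin pct [0.30557221 0.30948372 0.31201776 0.31597238]
roller [214. 122.] 532 (array([ 503., -184.]), array([49., 13.]), 18.6) z [0.14  0.146] s 0.332 t 0.395 0.443
roller [221. 176.] 97 (array([ 554., -161.]), array([16.,  9.]), 20.7) z [0.155 0.16 ] s 0.327 t 0.467 0.483
roller [225. 221.] 337 (array([ 609., -148.]), array([44., 12.]), 19.1) z [0.14  0.146] s 0.331 t 0.509 0.553
```

Run:
```python
from h import *
P=np.load("side.npy"); m=(P[...,2]>.06)&(P[...,2]<.3)&(P[...,1]>.4)&(P[...,0]>.35)&(P[...,0]<.6); print("tall, min y",np.sort(P[m][:,1])[:5])
move_gripper(1.0)
a=np.radians(63.5)
print(go([.516,.081,.27],a)); robot.move_l([.516,.081,.132],velocity=.2)
move_gripper(0,30); print(robot.current_width(),robot.current_grip_force(),robot.current_force())
robot.move_l([.516,.081,.26],velocity=.25)
print(go([.45,.49,.26],np.radians(102)),robot.current_t(),robot.current_width())
print(robot.move_l([.45,.49,.128],velocity=.12,stop_force=5),robot.current_tool_pos(),robot.current_force())
move_gripper(1.0); robot.move_l([.45,.49,.27],velocity=.25)
im,P=cloud("side"); cv2.imwrite("pics/side2.png",im); print(robot.current_t())
```

```text
tall, min y [0.40132871 0.40298408 0.40570156 0.40980432 0.41291926]
[0.16 0.27 0.22 1.52 0.   0.62]
0.31802286021237 25.186694135481957 [-1.72943271  0.25532986  5.4569024 ]
[0.83 0.6  0.69 1.67 0.   0.62] 8.8833 0.29715573843280796
True [0.45054085 0.48853462 0.13483076] [ 0.61400992 -0.49248355  4.71662343]
11.2167
```

View pics/side2.png

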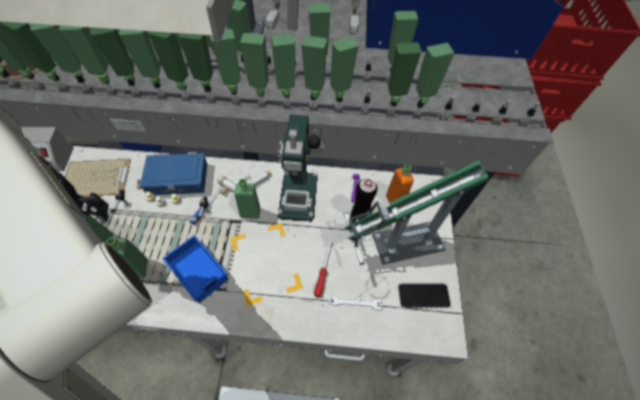

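Run:
```python
from h import *
a=np.radians(48.5+180); g=[.400,.235]
q=inverse_kinematics(g+[.22],down(a)); print(q); assert q is not None and abs(q[5]+1.89)<.4
robot.set_joints(q)
im,P=cloud("wrist"); h=cv2.cvtColor(im,cv2.COLOR_BGR2HSV); z=P[...,2]
b=(h[...,0]>105)&(h[...,0]<125)&(h[...,1]>120)&(np.hypot(P[...,0]-.4,P[...,1]-.235)<.05)&(np.abs(z-.084)<.006)
Q=(P[b][:,:2]*1000).astype(np.float32); r=cv2.minAreaRect(Q); print("plate top",len(Q),r,P[b][:,2].mean())
b=(h[...,0]>105)&(h[...,0]<125)&(h[...,1]>120)&(np.abs(z-.05)<.004)
Q=(P[b][:,:2]*1000).astype(np.float32); print("rim",len(Q),cv2.minAreaRect(Q))
im,P=cloud("side"); z=P[...,2]; m=(np.hypot(P[...,0]-.45,P[...,1]-.49)<.06)&(z>.02)&(z<.21)
print("bottle",m.sum(),np.nanmax(z[m]) if m.any() else 0,np.nanmedian(P[m],0) if m.any() else 0)
k=m&(z>.18); print("neck",P[k].mean(0)); print(robot.current_t())
```

```text
[ 0.53117762  0.16123905 -0.04521053  1.36434675  0.         -1.88610339]
plate top 665 ((401.8262634277344, 237.7721710205078), (12.014360427856445, 47.590457916259766), 47.991615295410156) 0.08320663349115871
rim 3150 ((502.5196228027344, 302.29876708984375), (240.66648864746094, 183.28341674804688), 47.86642837524414)
bottle 0 0 0
neck [nan nan nan]
13.4583<stdin>:12: RuntimeWarning: Mean of empty slice.
  ret = um.true_divide(
```

```bash
cat >> h.py <<'E'
TH=np.radians(-71.5); U=np.array([np.cos(TH),np.sin(TH)]); M=np.array([.5514,-.1559])
def gp(d): return list(M-(d+.084)*U)   # grip xy for bin origin d in front of the mouth
E
python3 - <<'E'
from h import *
a=np.radians(48+180)
robot.move_l([.402,.238,.22],down(a),velocity=.2); robot.move_l([.402,.238,.051],velocity=.15,stop_force=15)
move_gripper(0,90); print(robot.current_width(),robot.current_grip_force(),robot.current_tool_pos())
robot.move_l([.402,.238,.121],velocity=.15)
def j(p,deg):
    q=inverse_kinematics(p,down(np.radians(deg))); assert q is not None; print(np.round(q,2)); robot.set_joints(q)
j([.33,.13,.111],160); j(gp(.2)+[.106],108.5)
print(robot.current_t(),robot.current_force())
im,P=cloud("side"); z=P[...,2]; m=(np.hypot(P[...,0]-.45,P[...,1]-.49)<.06)&(z>.02)&(z<.21)
print("bottle",m.sum(),P[m&(z>.18)].mean(0),np.nanmax(z[m]))
robot.move_l(gp(.05)+[.106],velocity=.15)
im,P=cloud("side"); im2,P2=cloud("wrist"); np.save("w3.npy",P2);cv2.imwrite("w3.png",im2); np.save("s3.npy",P);cv2.imwrite("s3.png",im)
cv2.imwrite("pics/chk.png",cv2.resize(np.vstack([cv2.resize(im[150:350,200:520],(640,400)),im2]),(480,600)))
print(robot.current_t())
E
```

```text
0.0838803920219902 88.52032793685794 [0.4021348  0.23810767 0.05138118]
[ 0.38  0.02 -0.5   1.05  0.   -0.85]
[ 0.24  0.26 -0.23  1.08  0.   -0.08]
18.05 [ 0.02832179  0.10239002 -1.66820847]
bottle 1047 [0.4498801  0.48319869 0.19096899] 0.19961158647736965
19.35
```

View pics/chk.png

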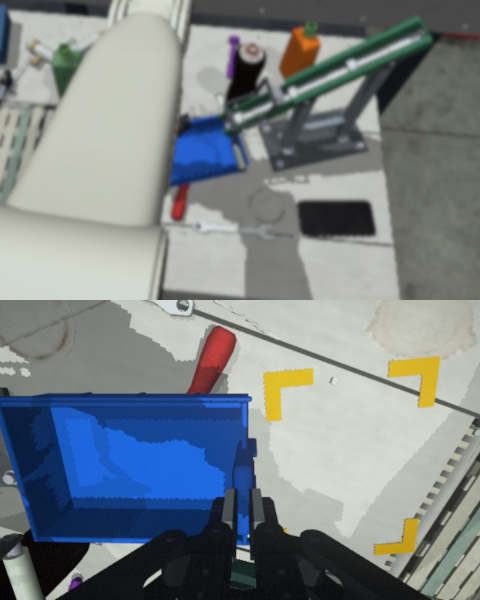

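```bash
cat > m3.py <<'E'
from h import *
V=np.array([-U[1],U[0]])
print("cam",cam("wrist")[1], "tcp",robot.current_tool_pos())
for n in("w3","s3"):
    P=np.load(n+".npy"); im=cv2.imread(n+".png"); h=cv2.cvtColor(im,cv2.COLOR_BGR2HSV)
    d=P[...,:2]-M; s=d@U; t=d@V; z=P[...,2]
    b=(h[...,0]>105)&(h[...,0]<125)&(h[...,1]>120)&(np.abs(s)<.3)&(np.abs(t)<.12)
    k=b&(np.abs(z-.105)<.006); print(n,"rim",k.sum(),"s",np.percentile(s[k],[1,99]).round(3),"t",np.percentile(t[k],[1,99]).round(3),"z",np.median(z[k]))
    for lo in(-.13,-.1,-.06,-.02,.02):
        kk=k&(s>lo)&(s<lo+.03)
        if kk.sum()>5: print("   ",lo,"t",np.percentile(t[kk],[1,99]).round(4))
    w=(h[...,1]<70)&(h[...,2]>90)&(z>.12)&(z<.18)&(np.abs(s)<.05)&(np.abs(t)<.1)
    K,L,st,c=cv2.connectedComponentsWithStats(w.astype(np.uint8))
    for i in range(1,K):
        if st[i,4]>12: q=L==i; print("white",c[i].round(),st[i,4],"s",np.median(s[q]).round(3),"t",t[q].min().round(3),t[q].max().round(3),"z",np.median(z[q]).round(3))
    g=(h[...,0]>45)&(h[...,0]<90)&(h[...,1]>60)&(z>.14)&(np.abs(t)<.04)&(s>-.05)&(s<.2)
    if g.sum(): print("green smin",np.percentile(s[g],[0,2]).round(3),"t",np.percentile(t[g],[2,98]).round(3))
E
python3 m3.py
```

```text
cam [ 0.43203233 -0.05301777  0.27914027] tcp [ 0.50856566 -0.02798098  0.10599514]
w3 rim 6816 s [-0.14   0.033] t [-0.058  0.058] z 0.10121328812161536
    -0.13 t [-0.058  -0.0515]
    -0.1 t [-0.0576 -0.0513]
    -0.06 t [-0.0575  0.0584]
    -0.02 t [-0.0569  0.0582]
    0.02 t [-0.0545  0.0561]
white [ 18. 336.] 174 s 0.008 t 0.027 0.036 z 0.142
white [ 28. 371.] 1869 s 0.007 t 0.035 0.075 z 0.144
green smin [0.005 0.006] t [0.024 0.026]
s3 rim 85 s [-0.117  0.031] t [-0.061  0.053] z 0.10065298813549184
    -0.13 t [-0.0602 -0.0541]
    -0.1 t [-0.0609 -0.0544]
    -0.06 t [-0.0615  0.0535]
    -0.02 t [-0.0587  0.0525]
white [346. 218.] 48 s 0.008 t 0.024 0.078 z 0.143
white [359. 254.] 60 s 0.011 t -0.08 -0.031 z 0.143
green smin [-0.011 -0.002] t [-0.028  0.021]
```

```bash
cat > lift.py <<'E'
from h import *
g=list(robot.current_tool_pos()[:2])
g=gp(.05); f0=np.array(robot.current_force())
r=robot.move_l(g+[.162],velocity=.06,stop_force=10); print("stopped",r,robot.current_tool_pos(),np.array(robot.current_force())-f0)
robot.pause(.8); print(np.array(robot.current_force())-f0)
im,P=cloud("side"); z=P[...,2]; d=P[...,:2]-M; V=np.array([-U[1],U[0]]); s=d@U; t=d@V; S=cv2.cvtColor(im,cv2.COLOR_BGR2HSV)
w=(S[...,1]<70)&(S[...,2]>90)&(z>.12)&(z<.2)&(np.abs(s)<.06)&(np.abs(t)<.1)&(np.abs(t)>.04)
print("rollers s,z",np.median(s[w]),np.median(z[w])); c1=im
robot.move_l(g+[.112],velocity=.06); robot.pause(1.4)
print("weight change",np.array(robot.current_force())-f0,robot.current_t(),robot.current_width())
im2,_=cloud("wrist"); im3,_=cloud("side"); import sys
cv2.imwrite(f"pics/lift{sys.argv[1]}.png",np.vstack([np.hstack([cv2.resize(c[170:270,300:460],(320,200)) for c in(c1,im3)]),im2]))
E
python3 lift.py 1
```

```text
stopped False [ 0.50882369 -0.02893636  0.16186278] [0.41339391 0.66248495 0.22680297]
[0.40714942 0.16668653 0.72162949]
rollers s,z 0.00979575718874284 0.1426069946268257
weight change [ 0.71870203 -0.00678436  1.01144761] 23.6667 -0.0007354833003769693
```

View pics/lift1.png

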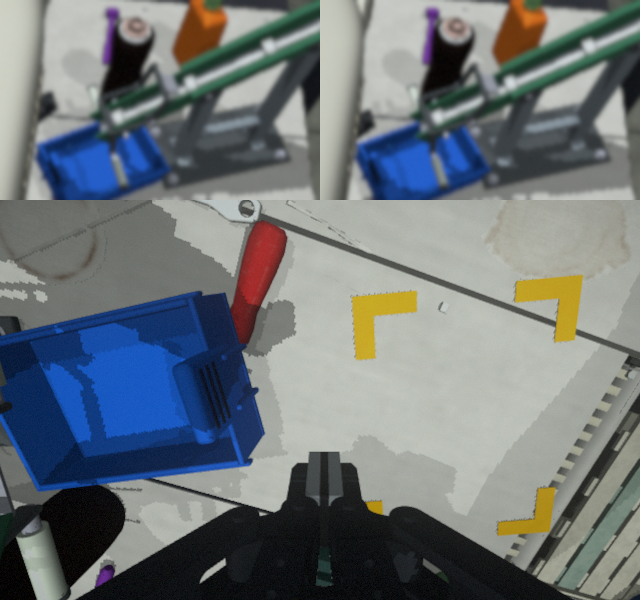

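The bin has slipped from the grip and now sits on the table turned a little, near wrist (120,390), beside the screwdriver. No pin has dropped. I'll find out why before regripping.

Run:
```python
from h import *
V=np.array([-U[1],U[0]])
P=np.load("w3.npy"); im=cv2.imread("w3.png"); h=cv2.cvtColor(im,cv2.COLOR_BGR2HSV); z=P[...,2]
d=P[...,:2]-M; s=d@U; t=d@V
b=(h[...,0]>105)&(h[...,0]<125)&(h[...,1]>120)
k=b&(np.abs(s+.134)<.02)&(z>.11); print("w3 plate",k.sum(),"z",np.percentile(z[k],[2,50,98]),"s",np.percentile(s[k],[2,98]),"t",np.percentile(t[k],[2,98]))
for lo in(-.08,-.04,0,.02): 
    k=b&(s>lo)&(s<lo+.02)&(z>.08)&(np.abs(t+.055)<.006); print("rim s",lo,"z98",np.percentile(z[k],[50,90,98]).round(4) if k.sum()>5 else k.sum())
# now
robot_p=np.array(robot.current_tool_pos()); print(robot_p,robot.current_eef_rot(),robot.current_grip_force())
K,e,A=cam("wrist"); 
for dz in(0,.0187,.04):
    q=A.T@(robot_p+[0,0,dz]-e); print("tcp px",(K@q/q[2])[:2])
im,P=cloud("wrist"); np.save("w4.npy",P); cv2.imwrite("w4.png",im); h=cv2.cvtColor(im,cv2.COLOR_BGR2HSV); z=P[...,2]
b=(h[...,0]>105)&(h[...,0]<125)&(h[...,1]>120)
def rect(k): r=cv2.minAreaRect((P[k][:,:2]*1000).astype(np.float32)); return k.sum(),r
print("z hist",np.histogram(z[b],bins=np.arange(-.01,.15,.01)))
print("top",rect(b&(z>.07))); print("rim",rect(b&(z>.04)))
B=P[b]; 
k=b&(z<.025); Q=P[k]; c=np.linalg.lstsq(np.c_[Q[:,:2],np.ones(len(Q))],Q[:,2],rcond=None)[0]; print("floor plane",c, Q.mean(0))
r=(h[...,1]>150)&((h[...,0]<8)|(h[...,0]>172))&(z>-.02)&(z<.06); print("screwdriver handle",rect(r))
W2=np.load("w2.npy"); h2=cv2.cvtColor(cv2.imread("w2.png"),cv2.COLOR_BGR2HSV); P=W2;z=P[...,2]; r=(h2[...,1]>150)&((h2[...,0]<8)|(h2[...,0]>172))&(z>-.02)&(z<.06)&(P[...,0]<.55); print("before",rect(r))
cv2.imwrite("pics/w34.png",np.hstack([cv2.resize(cv2.imread("w3.png")[150:350,200:460],None,fx=1.5,fy=1.5),cv2.resize(im[120:320,100:360],None,fx=1.5,fy=1.5)]))
```

```text
w3 plate 3178 z [0.11446405 0.13875188 0.21651397] s [-0.14140455 -0.11829908] t [-0.023352    0.02032578]
rim s -0.08 z98 [0.1016 0.1032 0.1039]
rim s -0.04 z98 [0.1004 0.1019 0.1026]
rim s 0 z98 [0.099  0.1008 0.1015]
rim s 0.02 z98 [0.0983 0.1001 0.1006]
[ 0.50891525 -0.02883007  0.1120119 ] [-5.04985858e-01  3.10068868e+00 -4.71690017e-05] 0.0
tcp px [322.93993289 239.52184639]
tcp px [322.80816663 255.82396396]
tcp px [322.62055045 279.03583159]
z hist (array([    4,  5677, 12571,  4413,  3226,  2983,  3485,  3617,  1370,
         550,   735,  1935,     8,     0,    13]), array([-0.01,  0.  ,  0.01,  0.02,  0.03,  0.04,  0.05,  0.06,  0.07,
        0.08,  0.09,  0.1 ,  0.11,  0.12,  0.13,  0.14]))
top (np.int64(5145), ((550.3426513671875, -122.13693237304688), (132.20217895507812, 292.5941162109375), 47.22901153564453))
rim (np.int64(15230), ((538.4434204101562, -135.9001922607422), (171.34170532226562, 292.1617736816406), 47.86988067626953))
floor plane [-0.04132736  0.0507095   0.04677459] [ 0.56340282 -0.18930166  0.01389125]
screwdriver handle (np.int64(3313), ((549.6555786132812, -146.71847534179688), (57.900508880615234, 300.1961364746094), 72.44413757324219))
before (np.int64(718), ((456.2982482910156, -82.4022445678711), (20.338464736938477, 88.22492980957031), 80.57592010498047))
```

View pics/w34.png

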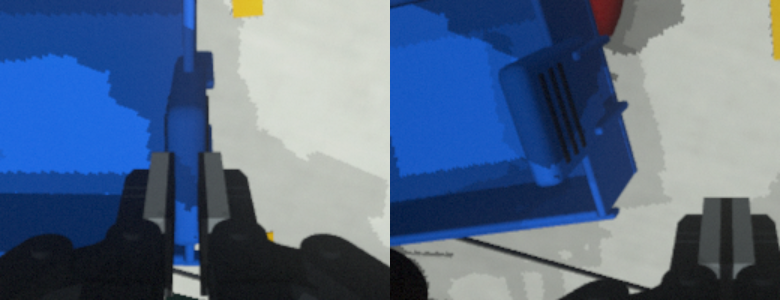

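Run:
```python
from h import *
V=np.array([-U[1],U[0]])
P=np.load("w4.npy"); tcp=np.array(robot.current_tool_pos()); D=P-tcp
s=D[...,:2]@U; t=D[...,:2]@V
for r in(245,250,254,258,262,270,280,300): print(r,[(round(float(s[r,c]),3),round(float(t[r,c]),3),round(float(D[r,c,2]),3)) for c in(314,323,334)])
# bin now: mask with region bound
im=cv2.imread("w4.png"); h=cv2.cvtColor(im,cv2.COLOR_BGR2HSV); z=P[...,2]
b=((h[...,0]>105)&(h[...,0]<125)&(h[...,1]>120)).astype(np.uint8); b[260:,:]=b[260:,:]*0+((np.arange(640)<280)[None]*b[260:]); b[:,290:]=0
k,L,st,c=cv2.connectedComponentsWithStats(b); i=1+np.argmax(st[1:,4]); b=L==i; print(st[i])
def rect(k): r=cv2.minAreaRect((P[k][:,:2]*1000).astype(np.float32)); return k.sum(),r
print(np.histogram(z[b],bins=np.arange(-.01,.15,.01)))
np.save("b4.npy",P[b])
pl=b.copy(); pl[:, :170]=0; print("plate?",rect(pl&(z>.06)),np.percentile(z[pl],[50,98])); 
v,u=np.nonzero(b); 
for name,(uu,vv) in dict(A=(200,292-200),B=(5,340-200),C=(262,437-200),D=(38,488-200),E=(250,462-200)).items():
    w=P[max(vv-3,0):vv+4,max(uu-3,0):uu+4].reshape(-1,3); w=w[np.argmax(w[:,2])]; print(name,w.round(3))
r=(h[...,1]>150)&((h[...,0]<8)|(h[...,0]>172))&(z>-.02)&(z<.06); r[:,300:]=0; r[150:]=0; print("driver",rect(r))
```

```text
245 [(0.008, 0.057, -0.111), (0.0, 0.058, -0.112), (-0.009, 0.057, -0.112)]
250 [(0.009, 0.062, -0.112), (0.0, 0.063, -0.113), (-0.009, 0.062, -0.111)]
254 [(0.004, -0.011, 0.037), (-0.0, -0.011, 0.037), (-0.005, -0.011, 0.038)]
258 [(0.004, -0.011, 0.042), (-0.0, -0.011, 0.041), (-0.005, -0.01, 0.041)]
262 [(0.004, -0.01, 0.044), (-0.0, -0.01, 0.044), (-0.005, -0.01, 0.043)]
270 [(0.003, -0.01, 0.05), (-0.0, -0.01, 0.05), (-0.004, -0.011, 0.051)]
280 [(0.003, -0.01, 0.058), (-0.0, -0.01, 0.057), (-0.004, -0.01, 0.058)]
300 [(0.003, -0.011, 0.072), (-0.0, -0.009, 0.068), (-0.004, -0.012, 0.072)]
[    0    91   264   201 40535]
(array([    4,  5647, 12543,  4381,  3202,  2969,  3472,  3607,  1359,
         546,   725,  1909,     0,     0,    13]), array([-0.01,  0.  ,  0.01,  0.02,  0.03,  0.04,  0.05,  0.06,  0.07,
        0.08,  0.09,  0.1 ,  0.11,  0.12,  0.13,  0.14]))
plate? (np.int64(6642), ((523.1509399414062, -112.7628173828125), (122.36630249023438, 59.82358932495117), 22.91245460510254)) [nan nan]
A [ 0.462 -0.122  0.07 ]
B [ 0.532 -0.238  0.057]
C [ 0.559 -0.065  0.036]
D [ 0.641 -0.211  0.052]
E [ 0.56  -0.066  0.071]
driver (np.int64(3197), ((450.91229248046875, -102.13929748535156), (23.795392990112305, 84.41911315917969), 85.80431365966797))
```

The fingertips show at TCP+36 mm, and both grips read narrower than the parts. So I was pinching too high. I'll check that with the other cameras and look for the bin's state.

Run:
```python
from h import *
V=np.array([-U[1],U[0]]); tcp=np.array(robot.current_tool_pos()); print(tcp, robot.current_width())
for n in("scene","side"):
    im,P=cloud(n); np.save(n+"5.npy",P); cv2.imwrite(n+"5.png",im)
    D=P-tcp; s=D[...,:2]@U; t=D[...,:2]@V; z=D[...,2]
    h=cv2.cvtColor(im,cv2.COLOR_BGR2HSV)
    m=(np.abs(s)<.02)&(np.abs(t)<.025)&(z>-.05)&(z<.15); print(n,m.sum())
    for lo in np.arange(-.05,.15,.01):
        k=m&(z>=lo)&(z<lo+.01)
        if k.sum()>1: print("  z",lo.round(2),k.sum(),"s",s[k].min().round(3),s[k].max().round(3),"t",t[k].min().round(3),t[k].max().round(3))
s5=cv2.imread("scene5.png"); cv2.imwrite("pics/s5.png",np.vstack([cv2.resize(s5[190:320,220:400],(720,520),interpolation=2)]))
```

```text
[ 0.5088622  -0.02882029  0.11197766] 0.0021628885032791236
scene 496
  z 0.03 17 s -0.009 0.013 t -0.01 -0.004
  z 0.04 38 s -0.011 0.015 t -0.013 0.003
  z 0.05 34 s -0.01 0.016 t -0.012 0.009
  z 0.06 32 s -0.011 0.015 t -0.013 0.008
  z 0.07 48 s -0.02 0.018 t -0.014 0.01
  z 0.08 51 s -0.019 0.019 t -0.014 0.011
  z 0.09 35 s -0.015 0.018 t -0.017 0.008
  z 0.1 43 s -0.014 0.02 t -0.019 -0.005
  z 0.11 47 s -0.016 0.02 t -0.019 -0.008
  z 0.12 45 s -0.02 0.02 t -0.022 -0.006
  z 0.13 69 s -0.019 0.02 t -0.02 -0.007
  z 0.14 37 s -0.019 0.019 t -0.015 -0.007
side 0
```

View pics/s5.png

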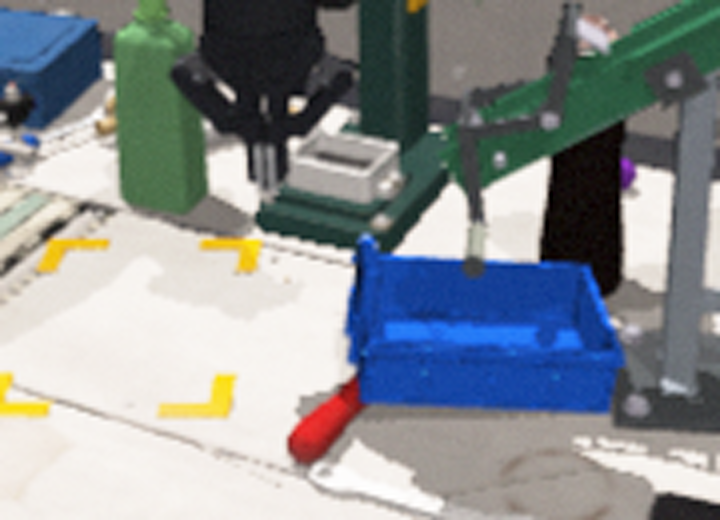

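Run:
```python
from h import *
def rect(Q): return len(Q),cv2.minAreaRect((Q[:,:2]*1000).astype(np.float32))
B=np.load("b4.npy"); Q=B[B[:,2]>.092]; Q=Q[np.hypot(*(Q[:,:2]-[.511,-.094]).T)<.05]; print("plate top w",rect(Q),Q[:,2].mean(),Q[:,2].max())
for n in("scene5","side5"):
    P=np.load(n+".npy"); im=cv2.imread(n+".png"); h=cv2.cvtColor(im,cv2.COLOR_BGR2HSV); z=P[...,2]
    b=(h[...,0]>105)&(h[...,0]<125)&(h[...,1]>120)&(np.hypot(P[...,0]-.555,P[...,1]+.16)<.16)&(z<.13); Q=P[b]
    print(n,rect(Q)); q=Q[np.hypot(*(Q[:,:2]-[.511,-.094]).T)<.05]; q=q[q[:,2]>.09]; print(" plate",rect(q) if len(q)>3 else 0, Q[:,2].max())
    # floor plane
    yaw=np.radians(-60); ux=np.array([np.cos(yaw),np.sin(yaw)])
    f=Q[Q[:,2]<.03]; c=np.linalg.lstsq(np.c_[f[:,:2],np.ones(len(f))],f[:,2],rcond=None)[0]; print(" floor",len(f),c,"pitch slope",c[:2]@ux)
```

```text
plate top w (2460, ((514.9270629882812, -99.92621612548828), (47.91646957397461, 14.309021949768066), 29.465715408325195)) 0.10272721055871115 0.10726271756177416
scene5 (2367, ((575.4055786132812, -158.04827880859375), (185.2476348876953, 193.22561645507812), 23.078126907348633))
 plate (65, ((514.4525146484375, -103.0887451171875), (46.15608596801758, 13.250035285949707), 31.995651245117188)) 0.10709509802113892
 floor 996 [-0.05651071  0.03935963  0.05708386] pitch slope -0.06234179219934262
side5 (1775, ((546.7588500976562, -180.5863800048828), (137.7658233642578, 197.50332641601562), 29.84757423400879))
 plate (81, ((511.95782470703125, -100.89801788330078), (47.05128860473633, 13.781001091003418), 29.172077178955078)) 0.1299887999968331
 floor 1072 [-0.05792779  0.06469911  0.05768823] pitch slope -0.08499496264228905
```

```bash
cat >> h.py <<'E'
OFF=.052  # true pinch point lies this far behind the reported TCP (fingers look 33 mm short)
def grip_pose(g,yaw,lean=0.):
    u=np.array([np.cos(yaw),np.sin(yaw)]); zt=np.r_[np.sin(lean)*u,-np.cos(lean)]; yt=-np.r_[np.cos(lean)*u,np.sin(lean)]
    return list(np.array(g)+OFF*zt), R.from_matrix(np.stack([np.cross(yt,zt),yt,zt],1)).as_rotvec()
E
python3 - <<'E'
from h import *
y=np.radians(-60.3); L=np.radians(5); g=np.array([.5135,-.099,.088])
robot.move_l(list(robot.current_tool_pos()[:2])+[.19],velocity=.25)
move_gripper(.45)
p,o=grip_pose(g+[0,0,.11],y,L); robot.move_l(p,o,velocity=.15)
p,o=grip_pose(g,y,L); print(p)
r=robot.move_l(p,o,velocity=.1,stop_force=8); print("stop",r,robot.current_tool_pos(),robot.current_force(),robot.current_t())
if not r:
    move_gripper(0,120); print(robot.current_width(),robot.current_grip_force())
    robot.move_l(list(np.array(p)+[0,0,.03]),velocity=.08); print(robot.current_force(),robot.current_width(),robot.current_t())
E
```

```text
[np.float64(0.5157454675488955), np.float64(-0.10293672369037396), np.float64(0.03619787569922923)]
stop True [ 0.51280404 -0.10130494  0.0907667 ] [-1.04190095  0.45231161 -0.34208613] 26.1833
```

Run:
```python
from h import *
y=np.radians(-60.3); L=np.radians(5); g=np.array([.5135,-.099,.088])
p,o=grip_pose(g,y,L)
f=robot.current_force(); print(f)
for dz in (.04,.025,.01,0):
    r=robot.move_l(list(np.array(p)+[0,0,dz]),o,velocity=.06,stop_force=8); print("stop",r,robot.current_tool_pos(),robot.current_force(),robot.current_t())
    if r: break
im,P=cloud("scene"); V=np.array([-U[1],U[0]]); d=P[...,:2]-M; s=d@U; t=d@V; z=P[...,2]
k=(np.abs(t)<.06)&(s>-.12)&(s<-.0)&(z>.06)&(z<.28)&(im.max(-1)<80)
for lo in np.arange(.06,.28,.02):
    q=k&(z>=lo)&(z<lo+.02)
    if q.sum()>2: print(lo.round(2),q.sum(),np.percentile(s[q],[1,99]).round(3),np.percentile(t[q],[1,99]).round(3))
cv2.imwrite("s6.png",im)
```

```text
[-1.04190095  0.45231161 -0.34208613]
stop True [ 0.51365232 -0.1005109   0.0882044 ] [-0.67970709  0.23116219 -0.48668253] 26.3917
0.06 3 [-0.072 -0.071] [-0.013 -0.011]
0.08 4 [-0.073 -0.072] [-0.01  -0.001]
0.12 18 [-0.095 -0.034] [-0.034 -0.016]
0.14 24 [-0.097 -0.035] [-0.036 -0.017]
0.16 142 [-0.118 -0.006] [-0.042  0.014]
0.18 138 [-0.119 -0.002] [-0.042  0.011]
0.2 230 [-0.119 -0.008] [-0.042 -0.011]
0.22 245 [-0.114 -0.009] [-0.04  -0.005]
0.24 145 [-0.11  -0.038] [-0.059 -0.018]
0.26 216 [-0.113 -0.04 ] [-0.059 -0.025]
```

```bash
cat >> h.py <<'E'
def side_pose(g,yaw,lean,sg=1):
    u=np.array([np.cos(yaw),np.sin(yaw)]); zt=np.r_[np.sin(lean)*u,-np.cos(lean)]; yt=sg*np.array([-u[1],u[0],0])
    return list(np.array(g)+OFF*zt), R.from_matrix(np.stack([np.cross(yt,zt),yt,zt],1)).as_rotvec()
E
python3 - <<'E'
from h import *
y=np.radians(-60.3); L=np.radians(15); g=np.array([.5135,-.099,.098])
ub=np.array([np.cos(y),np.sin(y),0]); 
c=np.array(robot.current_tool_pos()); robot.move_l(list(c+[0,0,.06]-.05*np.r_[U,0]),velocity=.2)
q0=np.array(robot.current_joint_positions()); best=None
for sg in(1,-1):
    p,o=side_pose(g+[0,0,.09]-.03*ub,y,L,sg); q=inverse_kinematics(p,o); print(sg,None if q is None else np.round(q,2))
    if q is not None and(best is None or np.abs(np.array(q)-q0).max()<best[0]): best=(np.abs(np.array(q)-q0).max(),q,sg)
robot.set_joints(best[1]); sg=best[2]; move_gripper(.9)
for v,st in((np.array([0,0,.045]),8),(np.zeros(3),8)):
    p,o=side_pose(g+v,y,L,sg); r=robot.move_l(p,o,velocity=.08,stop_force=st); print("stop",r,robot.current_tool_pos(),np.array(p).round(3),robot.current_force(),robot.current_t())
    if r: break
if not r: move_gripper(0,110); print(robot.current_width(),robot.current_grip_force())
E
```

```text
1 [-0.02  0.19 -0.26  0.98 -0.22  1.02]
-1 [-0.02  0.19 -0.26  0.98 -0.22 -2.13]
stop False [ 0.52031956 -0.11069642  0.09296144] [ 0.52  -0.111  0.093] [0.29496237 0.1110446  0.08250491] 29.6417
stop False [ 0.52056441 -0.11066829  0.04813549] [ 0.52  -0.111  0.048] [0.00462737 0.04762888 0.64560495] 30.35
0.5382810058438323 111.78164005279541
```

Run:
```python
from h import *
c=np.array(robot.current_tool_pos()); 
robot.move_l(list(c+[0,0,.035]),velocity=.1); print(robot.current_width(),robot.current_force())
im,P=cloud("side")
robot.move_l(list(c+[0,0,.04]-.14*np.r_[U,0]),velocity=.15); print(robot.current_width(),robot.current_force())
n=np.array([.475,.165,c[2]+.04]); n[:2]+=c[:2]-[.5135,-.099]
robot.move_l(list(n),velocity=.2)
im,P=cloud("wrist"); h=cv2.cvtColor(im,cv2.COLOR_BGR2HSV); z=P[...,2]
b=(h[...,0]>105)&(h[...,0]<125)&(h[...,1]>120)&(np.hypot(P[...,0]-.51,P[...,1]-.1)<.15)&(z>-.01)&(z<.2); Q=P[b]; print("bin",len(Q),np.percentile(Q,[1,99],axis=0).round(3))
r=robot.move_l(list(n-[0,0,.075]),velocity=.07,stop_force=4); print("down",r,robot.current_tool_pos(),robot.current_force(),robot.current_t())
im,P=cloud("scene"); cv2.imwrite("s7.png",im); np.save("s7.npy",P)
h=cv2.cvtColor(im,cv2.COLOR_BGR2HSV); r=(h[...,1]>150)&((h[...,0]<8)|(h[...,0]>172))&(P[...,2]<.06)&(np.hypot(P[...,0]-.47,P[...,1]+.08)<.1)
for PP,mm in((P,r),):print("driver now",mm.sum(),cv2.minAreaRect((PP[mm][:,:2]*1000).astype(np.float32)))
P=np.load("scene.npy"); h=cv2.cvtColor(cv2.imread("scene0.png"),cv2.COLOR_BGR2HSV); r=(h[...,1]>150)&((h[...,0]<8)|(h[...,0]>172))&(P[...,2]<.06)&(np.hypot(P[...,0]-.47,P[...,1]+.08)<.1); print("before",r.sum(),cv2.minAreaRect((P[r][:,:2]*1000).astype(np.float32)))
```

```text
0.5360720275091283 [-0.4544844  -0.36540402 -0.91336648]
0.5363705529650604 [-0.37338866  1.32597606 -0.74246486]
bin 66868 [[0.433 0.013 0.044]
 [0.591 0.188 0.145]]
down True [0.48161267 0.15201566 0.04408012] [ 0.6960104  -0.8561946   0.86591817] 33.9167
driver now 199 ((452.3336486816406, -97.52030944824219), (39.48868179321289, 90.06290435791016), 88.29241943359375)
before 187 ((451.7110900878906, -88.22561645507812), (21.30527114868164, 84.1805648803711), 79.19519805908203)
```

```bash
cat > regrip.py <<'E'
from h import *
def rect(P,m): return int(m.sum()),cv2.minAreaRect((P[m][:,:2]*1000).astype(np.float32))
c=np.array(robot.current_tool_pos()); r=robot.move_l([c[0],c[1],.028],velocity=.06,stop_force=12); print(r,robot.current_tool_pos())
move_gripper(.9); c=np.array(robot.current_tool_pos()); robot.move_l(list(c+[0,0,.14]),velocity=.25)
y=np.radians(-60.3)
p,o=grip_pose([.46,.14,.20],y); q=inverse_kinematics(p,o); print(np.round(q,2)); robot.set_joints(q)
im,P=cloud("wrist"); h=cv2.cvtColor(im,cv2.COLOR_BGR2HSV); z=P[...,2]; np.save("w8.npy",P); cv2.imwrite("w8.png",im)
b=(h[...,0]>105)&(h[...,0]<125)&(h[...,1]>120)&(np.hypot(P[...,0]-.51,P[...,1]-.1)<.17)
print("plate top",rect(P,b&(z>.075)&(z<.1)),np.percentile(z[b],[5,50,99])); print("rim",rect(P,b&(np.abs(z-.05)<.006)))
r=(h[...,1]>150)&((h[...,0]<8)|(h[...,0]>172))&(z<.06)&(np.hypot(P[...,0]-.47,P[...,1]+.08)<.1); print("driver",rect(P,r)); print(robot.current_t())
P=np.load("w2.npy"); z=P[...,2]; h=cv2.cvtColor(cv2.imread("w2.png"),cv2.COLOR_BGR2HSV); r=(h[...,1]>150)&((h[...,0]<8)|(h[...,0]>172))&(z<.06)&(np.hypot(P[...,0]-.47,P[...,1]+.08)<.1); print("before",rect(P,r))
E
python3 regrip.py
```

```text
False [0.48233865 0.15215791 0.02808711]
[ 0.3   0.23 -0.15  1.19  0.   -0.22]
plate top (999, ((476.8468933105469, 161.82879638671875), (47.16806411743164, 13.322741508483887), 31.24942398071289)) [0.00362768 0.00544265 0.23733198]
rim (4835, ((518.8206176757812, 91.0904769897461), (117.40249633789062, 180.90859985351562), 30.232585906982422))
driver (2538, ((461.8605651855469, -101.74193572998047), (21.178958892822266, 72.72956085205078), 83.20509338378906))
36.8333
before (718, ((456.2982482910156, -82.4022445678711), (20.338464736938477, 88.22492980957031), 80.57592010498047))
```

Run:
```python
from h import *
y=np.radians(-59.8); G=[.4772,.1618,.067]
move_gripper(1.0)
p,o=grip_pose(np.array(G)+[0,0,.1],y); robot.move_l(p,o,velocity=.25)
p,o=grip_pose(G,y); r=robot.move_l(p,o,velocity=.12,stop_force=12); print(r,robot.current_tool_pos())
move_gripper(0,110); print("w",robot.current_width(),robot.current_grip_force())
Z=float(robot.current_tool_pos()[2])
robot.move_l(p[:2]+[Z+.055],velocity=.15); print(robot.current_force(),robot.current_width())
V=np.array([-U[1],U[0]])
g=gp(.15); pp,o=grip_pose(g+[.5],TH); robot.move_l(pp[:2]+[Z+.055],o,velocity=.15)
open("Z","w").write(str(Z))
im,P=cloud("wrist"); h=cv2.cvtColor(im,cv2.COLOR_BGR2HSV); z=P[...,2]; d=P[...,:2]-M; s=d@U;t=d@V
b=(h[...,0]>105)&(h[...,0]<125)&(h[...,1]>120)
for lo in(-.2,-.15,-.1): 
    k=b&(s>lo)&(s<lo+.02)&(z>.08)&(z<.125)&(np.abs(np.abs(t)-.054)<.01); print("rim",lo,k.sum(),np.percentile(z[k],[50,98]).round(4),np.percentile(t[k],[1,99]).round(4))
print(robot.current_t())
for n in(("scene","scene0"),("s7","s7"),("w2","w2"),("w8","w8")):
    P=np.load(n[0]+".npy"); h=cv2.cvtColor(cv2.imread(n[1]+".png"),cv2.COLOR_BGR2HSV); zz=P[...,2]
    r=((h[...,1]>150)&((h[...,0]<8)|(h[...,0]>172))&(zz<.06)&(zz>.005)&(np.hypot(P[...,0]-.47,P[...,1]+.09)<.1)); r=cv2.morphologyEx(r.astype(np.uint8),cv2.MORPH_OPEN,np.ones((3,3)))>0
    Q=P[r][:,:2]; c=np.median(Q,0); w=np.linalg.svd(Q-Q.mean(0),full_matrices=False)[2][0]; w*=np.sign(w[1]) ; e=(Q-c)@w; print(n[1],len(Q),c.round(4),np.degrees(np.arctan2(w[1],w[0])).round(1),"ends",(c+w*np.percentile(e,1)).round(3),(c+w*np.percentile(e,99)).round(3), np.argwhere(r).min(0),np.argwhere(r).max(0))
```

```text
False [0.47802169 0.16197741 0.01589699]
w 0.12466980180595257 107.58819937705994
[-0.45693085 -0.4090086  -1.15419908] 0.12492678620873425
rim -0.2 1025 [0.1035 0.1059] [-0.0587 -0.0518]
rim -0.15 1841 [0.1018 0.1057] [-0.0587  0.0533]
rim -0.1 1537 [0.0958 0.1055] [0.051  0.0555]
40.425
scene0 178 [ 0.4412 -0.0893] 172.1 ends [ 0.492 -0.096] [ 0.411 -0.085] [282 286] [300 307]
s7 193 [ 0.4387 -0.1085] 174.8 ends [ 0.49  -0.113] [ 0.407 -0.106] [284 292] [304 313]
w2 698 [ 0.4499 -0.0817] 171.0 ends [ 0.497 -0.089] [ 0.414 -0.076] [ 75 302] [133 336]
w8 2388 [ 0.4649 -0.0988] 172.9 ends [ 0.497 -0.103] [ 0.429 -0.094] [ 0 28] [75 90]
```

```bash
cat > lift2.py <<'E'
from h import *
import sys
Z=float(open("Z").read()); V=np.array([-U[1],U[0]])
pp,o=grip_pose(gp(.05)+[.5],TH); p=lambda h:pp[:2]+[Z+h]
robot.move_l(p(.055 if sys.argv[1]=="1" else .07),o,velocity=.15); f0=np.array(robot.current_force())
r=robot.move_l(p(.110),velocity=.07,stop_force=15); print("stop",r,robot.current_tool_pos()[2]-Z,robot.current_force()-f0,robot.current_width())
robot.pause(.6); im,P=cloud("scene")
K,e,A=cam("scene"); z=P[...,2]; d=P[...,:2]-M; s=d@U; t=d@V; S=cv2.cvtColor(im,cv2.COLOR_BGR2HSV)
w=(S[...,1]<70)&(S[...,2]>90)&(z>.125)&(z<.2)&(np.abs(s)<.05)&(t<-.035)&(t>-.1)
print("roller s,z",w.sum(),np.median(s[w]),np.median(z[w]))
robot.move_l(p(.07),velocity=.08); print("dF",np.array(robot.current_force())-f0,robot.current_width(),robot.current_t())
im,P=cloud("wrist"); cv2.imwrite(f"L{sys.argv[1]}.png",im); h=cv2.cvtColor(im,cv2.COLOR_BGR2HSV); z=P[...,2]; d=P[...,:2]-M; s=d@U; t=d@V
k=(h[...,1]<90)&(h[...,2]>60)&(s>-.125)&(s<.03)&(np.abs(t)<.045)&(z>.07)&(z<.112); print("steel in bin px",k.sum(),np.median(P[k],0) if k.sum() else 0, "s",np.percentile(s[k],[2,98]) if k.sum() else 0)
E
python3 lift2.py 1
```

```text
stop False 0.10984551574570578 [-0.5315563  -0.71857286 -2.27701613] 0.1239451807101074
roller s,z 47 -0.014865397819823703 0.17037376290117512
dF [ 0.37809811 -0.14248513 -1.1859961 ] 0.1253942302984149 43.475
steel in bin px 4947 [ 0.52489393 -0.0851427   0.0898985 ] s [-0.12009522 -0.0166504 ]
```

```bash
sed -i 's/^robot.move_l(p(.055/robot.pause(1.0 if sys.argv[1]=="2" else 0); &/' lift2.py; python3 lift2.py 2; cp L2.png pics/L2.png
```

```text
stop False 0.10996225569211096 [-0.38585342 -0.82310207 -2.66236179] 0.12591138353657
roller s,z 48 -0.014206964167413825 0.17035259604177855
dF [ 0.51479525 -1.07511916 -0.82404241] 0.1260025417626094 46.8
steel in bin px 9713 [ 0.52054203 -0.0941102   0.08980486] s [-0.12251821  0.00028773]
```

View pics/L2.png

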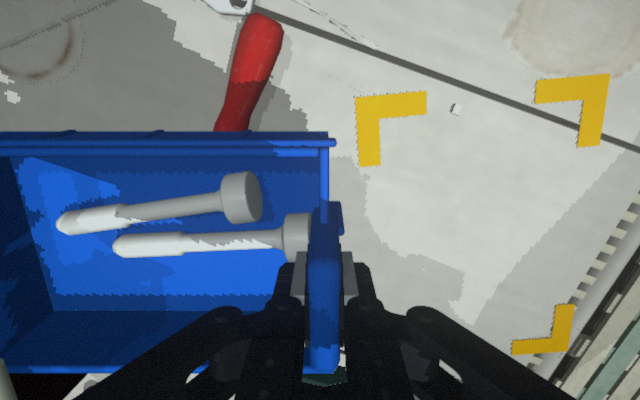

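Wrist view: both pins lie in the bin, at (160,205) and (215,243). Next I'll set the bin in the place.

Run:
```python
from h import *
for n in("w1","w2"):
    P=np.load(n+".npy"); h=cv2.cvtColor(cv2.imread(n+".png"),cv2.COLOR_BGR2HSV)
    m=(h[...,0]>18)&(h[...,0]<32)&(h[...,1]>120)&(h[...,2]>120)&(np.abs(P[...,2])<.01)&(np.hypot(P[...,0]-.51,P[...,1]-.1)<.17)
    print(n,m.sum(),cv2.minAreaRect((P[m][:,:2]*1000).astype(np.float32)))
Z=float(open("Z").read()); y=np.radians(24); u=np.array([np.cos(y),np.sin(y)])
def pose(org,yaw,h): 
    uu=np.array([np.cos(yaw),np.sin(yaw)]); p,o=grip_pose(list(np.array(org)-.084*uu)+[.5],yaw); return p[:2]+[Z+h],o
p,o=grip_pose(gp(.2)+[.5],TH); robot.move_l(p[:2]+[Z+.065],o,velocity=.25)
C=np.array([.510,.099])
p,o=pose(C-.08*u,y,.06); q=inverse_kinematics(p,o); print(np.round(q,2)); robot.set_joints(q)
p,o=pose(C,y,.06); robot.move_l(p,o,velocity=.2)
p,o=pose(C,y,-.002); r=robot.move_l(p,o,velocity=.08,stop_force=6); print(r,robot.current_tool_pos()[2]-Z,robot.current_t())
move_gripper(1.0); c=np.array(robot.current_tool_pos()); robot.move_l(list(c+[0,0,.13]),velocity=.3)
q=inverse_kinematics([.45,-.06,.27],down(np.radians(83))); print(np.round(q,2)); robot.set_joints(q)
im,P=cloud("wrist"); cv2.imwrite("w9.png",im); np.save("w9.npy",P); im,P=cloud("scene"); cv2.imwrite("s9.png",im); np.save("s9.npy",P); print(robot.current_t())
h=cv2.cvtColor(cv2.imread("w9.png"),cv2.COLOR_BGR2HSV); P=np.load("w9.npy"); z=P[...,2]
b=(h[...,0]>105)&(h[...,0]<125)&(h[...,1]>120)&(np.hypot(P[...,0]-.51,P[...,1]-.1)<.15)&(np.abs(z-.05)<.005); print("bin",b.sum(),cv2.minAreaRect((P[b][:,:2]*1000).astype(np.float32)))
for n in(("w2","w2"),("w9","w9"),("scene","scene0"),("s9","s9")):
    P=np.load(n[0]+".npy"); h=cv2.cvtColor(cv2.imread(n[1]+".png"),cv2.COLOR_BGR2HSV); zz=P[...,2]
    r=((h[...,1]>150)&((h[...,0]<8)|(h[...,0]>172))&(zz<.06)&(zz>.016)&(np.hypot(P[...,0]-.47,P[...,1]+.09)<.1))
    Q=P[r][:,:2]; c=np.median(Q,0); w=np.linalg.svd(Q-Q.mean(0),full_matrices=False)[2][0]; w*=np.sign(w[0]) ; e=(Q-c)@w; print(n[1],len(Q),c.round(4),np.degrees(np.arctan2(w[1],w[0])).round(1),"ends",(c+w*np.percentile(e,1)).round(3),(c+w*np.percentile(e,99)).round(3),np.argwhere(r).min(0),np.argwhere(r).max(0))
```

```text
w1 2342 ((510.470947265625, 98.69740295410156), (239.72999572753906, 176.7624053955078), 23.539512634277344)
w2 2040 ((509.0182189941406, 98.43643188476562), (236.29200744628906, 177.6376953125), 23.594783782958984)
[ 0.09  0.08 -0.54  0.95  0.   -1.9 ]
True -0.0004366213344030867 50.475
[-0.13  0.13  0.05  1.49  0.   -0.01]
53.475
bin 2475 ((508.4189758300781, 97.81495666503906), (180.70179748535156, 117.25660705566406), 24.048070907592773)
w2 718 [ 0.4503 -0.0818] -9.1 ends [ 0.414 -0.076] [ 0.497 -0.089] [ 75 301] [134 337]
w9 1092 [ 0.4462 -0.1017] -5.1 ends [ 0.41  -0.098] [ 0.495 -0.106] [123 278] [194 298]
scene0 156 [ 0.4394 -0.0881] -8.1 ends [ 0.411 -0.084] [ 0.493 -0.096] [282 285] [300 307]
s9 163 [ 0.4375 -0.1077] -4.7 ends [ 0.408 -0.105] [ 0.49  -0.112] [284 292] [303 313]
```

The bin sits in the tapes with about 15 mm margin. Its earlier fall pushed the screwdriver 20 mm, so I'll set it back.

Run:
```python
from h import *
d=np.radians
move_gripper(.65)
robot.move_l([.4525,-.102,.05],down(d(85)),velocity=.3)
r=robot.move_l([.4525,-.102,-.027],velocity=.12,stop_force=8); print(r,robot.current_tool_pos(),robot.current_force())
move_gripper(0,25); print(robot.current_width(),robot.current_grip_force()); c=np.array(robot.current_tool_pos())
robot.move_l([c[0],c[1],c[2]+.003],velocity=.05)
robot.move_l([.4555,-.0825,c[2]+.003],down(d(81)),velocity=.06)
robot.move_l([.4555,-.0825,c[2]],velocity=.05,stop_force=5)
move_gripper(.65); robot.move_l([.4555,-.0825,.12],velocity=.25); print(robot.current_t())
robot.reach([.40,.12,.24],down(d(83)))
im,P=cloud("scene"); cv2.imwrite("s10.png",im); np.save("s10.npy",P); print(robot.current_t())
for n in(("scene","scene0"),("s10","s10")):
    P=np.load(n[0]+".npy"); h=cv2.cvtColor(cv2.imread(n[1]+".png"),cv2.COLOR_BGR2HSV); zz=P[...,2]
    r=((h[...,1]>150)&((h[...,0]<8)|(h[...,0]>172))&(zz<.06)&(zz>.016)&(np.hypot(P[...,0]-.47,P[...,1]+.09)<.1))
    Q=P[r][:,:2]; c=np.median(Q,0); w=np.linalg.svd(Q-Q.mean(0),full_matrices=False)[2][0]; w*=np.sign(w[0]) ; print(n[1],len(Q),c.round(4),np.degrees(np.arctan2(w[1],w[0])).round(1))
    sp=cv2.absdiff(cv2.imread("scene0.png"),cv2.imread("s10.png")).max(-1)>50
for name,(u0,u1,v0,v1) in dict(spanner=(310,370,305,330),handset=(378,448,312,348),brown=(354,380,190,266),green=(248,270,185,212)).items(): print(name,"changed px",sp[v0:v1,u0:u1].mean().round(3))
```

```text
False [ 0.45353988 -0.10212809 -0.02608022] [-0.10324568 -0.21997518 -0.20127681]
0.27862614719434015 25.089082812737615
58.0833
59.0917
scene0 156 [ 0.4394 -0.0881] -8.1
s10 160 [ 0.4407 -0.0934] -8.2
spanner changed px 0.085
handset changed px 0.0
brown changed px 0.001
green changed px 0.0
```

Run:
```python
from h import *
P=np.load("scene.npy");Q=np.load("s10.npy")
for X in(P,Q):
    m=(X[...,2]>.004)&(X[...,2]<.016)&(np.abs(X[...,0]-.40)<.06)&(X[...,1]<-.13)&(X[...,1]>-.3); print("spanner",m.sum(),np.median(X[m],0).round(3))
im,P=cloud("side"); z=P[...,2]; m=(np.hypot(P[...,0]-.45,P[...,1]-.49)<.06)&(z>.18)&(z<.21); print("bottle neck",m.sum(),P[m].mean(0) if m.any() else 0)
robot.job_done(); print(robot.current_t())
```

```text
spanner 296 [ 0.403 -0.214  0.008]
spanner 294 [ 0.403 -0.212  0.008]
bottle neck 88 [0.44980346 0.48338513 0.19037489]
the job is handed in; nothing more can be done
the job is handed in; nothing more can be done
```

I handed the job in at about 59 s: the bin holds two pins inside the yellow tape, the green bottle stands upright on the conveyor, and the third pin should still be in the magazine (two lifts, two pins in the bin), but on the first lift attempt the bin slipped and shoved the screwdriver about 20 mm, and I moved it back to within about 5 mm.

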